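# Slide two drained saucers off the rack into the sprung saucer well and put its cover back

### The job

Put the two drained saucers away: lift the cover out of the saucer well and set it down on the ledge in front, slide the two saucers along the draining deck and off its end, the nearer one first, so that each drops flat onto the pile in the well and sinks the spring platform, then put the cover back, lying flat on the pile so that its weight holds the pile down. Slide the saucers, do not lift them up, and do not disturb the mugs and the jar on the shelf above.

Things in the scene. Friction and masses are not known exactly. Their poses are not given: they have to be found in the camera images.
- station: Fixed stainless saucer station. Origin on the worktop below the middle of the drop edge; x points across the deck, away from the robot; y along the deck towards the well; z up. Draining deck: flat, top at z = 210 mm, y = -340 to 0 mm, side lips with inner faces at x = -53 and +53 mm, 12 mm high, no lip at either end. The saucer well follows at y = 0 to 110 mm.
- drop_edge (a point): Middle of the deck's end edge (station 0, 0, 204 mm), axes as the station; the last 16 mm of the deck are rolled down, falling 6 mm to this edge. Here a saucer pushed along +y leaves the deck and falls into the well.
- well_mouth (a point): Centre of the well's mouth (station 0, 55, 210 mm), axes as the station. The well is a sheet box open on top, 106 mm (x) by 110 mm (y) inside; its back, front and end walls stand 12 mm above the deck top, in line with the deck's lips.
- ledge (a point): Middle of the ledge for the cover, on its top face (station -120, 55, 200 mm). The ledge is a flat sheet in front of the well, x = -177 to -57, y = 0 to 110 mm. Between robot and worktop stands a fixed wooden board (world x = 0.27 to 0.30 m, y below 0.24 m, up to 0.51 m high) that arm and wrist must keep clear of.
- tier_front (a point): Middle of the front edge of the wire shelf over the deck (station -24, -178, 415 mm), axes as the station. The shelf spans x = -24 to +66, y = -330 to -25 mm, underside 201 mm above the deck, with a rail to 230 mm above the deck. It stands on uprights at the back and is open in front: saucers are reached from the robot's side, tool leaning back some 30 degrees, fingers under the shelf.
- cover: Loose flat steel cover, round, 92 mm across, 7 mm thick, 0.18 kg, with a black knob. Origin at the centre of its underside; z up. At the start it lies on the saucer in the well.
- cover_knob (a point): Middle of the cover's knob head: round, 30 mm across, 18 mm high, on a 14 mm stem, 56 mm above the cover's underside; to be gripped from above. With the cover in the well it is about 20 mm above the deck top.
- platform (a joint): Travel of the spring platform in the well, m, grows downward (spring 67 N/m): 0.000 at the start with the cover on one saucer; -0.026, its top stop, when the cover is off; each further saucer sinks it by about 16 mm, so that the top of the pile stays 10 mm below the deck; about +0.032 with three saucers and the cover.
- saucer_near_edge: Round white saucer on the deck, the one nearer the drop edge. 96 mm across the rim, foot 68 mm across, 16 mm high (rim edge from 8 mm up), 110 g; origin at the centre of its underside, z up.
- saucer_behind: Equal saucer on the deck, further from the drop edge; between the two rims there is a gap of 54 to 104 mm.
- saucer_in_well: Equal saucer already on the platform in the well, under the cover. Saucers stack at 16 mm each.
- mug_a: Steel mug, 77 mm across, 101 mm high, upright on the wire shelf; bystander. Origin at the centre of its underside.
- mug_b: Second steel mug, same size, on the wire shelf; bystander.
- jar: Glass jar with a red lid, 58 mm across, 86 mm high, on the wire shelf; bystander. Origin at the centre of its underside.
Mind the look-alikes: they are no part of the job. What is shaped like the saucer_near_edge but purple is not meant.

How it is judged:
On the way, in this order (a step that is already met when the one before it is completed fails the run):
1. the cover lies flat on the ledge, let go (horizontal distance between cover and ledge below 0.04 m and height (world z) of cover between 0.19 and 0.208 m and angle between cover's own z axis and vertical below 0.1 rad and contact force between the fingers and cover below 0.5 N), for 0.2 s.
2. the saucer near the edge lies flat on the pile in the well and the platform has sunk under it (horizontal distance between saucer_near_edge and well_mouth below 0.013 m and height (world z) of saucer_near_edge below 0.195 m and angle between saucer_near_edge's own z axis and vertical below 0.1 rad and linear speed of saucer_near_edge below 0.05 m/s and value of joint platform above -0.018 m), for 0.2 s.
3. the second saucer lies flat on the pile in the well and the platform has sunk further (horizontal distance between saucer_behind and well_mouth below 0.013 m and height (world z) of saucer_behind below 0.195 m and angle between saucer_behind's own z axis and vertical below 0.1 rad and linear speed of saucer_behind below 0.05 m/s and value of joint platform above -0.002 m), for 0.2 s.
At the end, for the whole second after the job is handed in: The cover lies flat (within 0.10 rad) on the pile in the well, within 13 mm of its middle, and holds the platform down (beyond +0.022 m); all three saucers lie at rest under it, within 13 mm of the middle, level within 0.10 rad, undersides at least 15 mm below the deck top (horizontal distance between each of cover, saucer_in_well, saucer_near_edge, saucer_behind and well_mouth below 0.013 m and height (world z) of cover below 0.185 m and angle between each of cover, saucer_in_well, saucer_near_edge, saucer_behind's own z axis and vertical below 0.1 rad and linear speed of each of cover, saucer_in_well, saucer_near_edge, saucer_behind below 0.05 m/s and value of joint platform above 0.022 m and height (world z) of each of saucer_in_well, saucer_near_edge, saucer_behind below 0.195 m); the robot touches nothing.
It fails at once if a saucer is lifted more than 40 mm off the deck (height (world z) of any of saucer_in_well, saucer_near_edge, saucer_behind above 0.25 m).
It fails at once if a mug or the jar on the shelf is pushed more than 30 mm or tipped (distance of any of mug_a, mug_b, jar from where it was at the start of the episode above 0.03 m or angle between any of mug_a, mug_b, jar's own z axis and vertical above 0.35 rad).
It also fails if it takes over 72 s, if anything falls off the work surface, if the arm or the gripper's body presses on something with over 40 N, if the wrist force passes 120 N, or if a joint passes its speed limit or range.

### The arm

A 6-joint arm with a two-finger parallel gripper is mounted at the origin on a cart in front of the work surface, level with it; the furniture and walls round the work are solid. World frame = base frame: x ahead of the robot, y to its left, z up, the work surface at z = 0. Lengths are in m, angles in rad, forces in N, time in s.
With the tool pointing down it reaches from about 0.35 to 0.775 m from the base axis. Payload 5.5 kg.
Tool frame: the origin (TCP) lies at the very end of the fingers, on their centre line; the grasp point (between the pads) lies env.pinch_z behind it (env.pinch_z is the distance from the TCP to the grasp point, in m); z points along the fingers, y is the line along which they close (so a half turn about z gives the same grasp; the last joint's range is limited). The gripper opens to 85 mm and grips with 20 to 120 N. Pads are 22 mm wide; open, the fingers measure 114 mm over their backs; the gripper's body (76 mm by 85 mm) begins 54 mm behind the grasp point. The pads swing forward as they close: fully open they stand 13 mm farther back than shut.
Start: joints at [1.043, 0.313, 0.046, 1.304, 0, 1.431], TCP at [0.217, 0.532, 0.231] pointing down, gripper open.
Joint ranges: [-2.76, 2.76], [-0.86, 1.69], [-1.03, 1.26], [-2.2, 2.34], [-1.47, 1.5], [-3.14, 3.14]. Speed limits (rad/s): [2.57, 2.57, 3.14, 3.14, 3.14, 3.14].

### API

Orientations are given as a unit quaternion [w, x, y, z].
In Python, from workcell import env, eyes gives the robot as it stands.
- The arm moves only by the shell command python3 -m jog 'ROWS' [FORCE]. ROWS is JSON, one flat list of numbers, 7 for each row, row after row: the shift along the world's x, y, z as a fraction of full scale, then the turn, a rotation vector about the world's x, y, z as a fraction of full scale, then the opening, from -1 (shut) to 1 (fully open), so that 0 is half open. A call has 1 to 12 rows; each row is the pose to reach, as a shift and turn from the pose commanded when the call began, turning the shorter way round; what a row does not reach only later rows make up. Full scale, the value 1, is 20 cm for a shift and pi rad for a turn. A row lasts 1/12 s, in which the tool goes at most 41.7 mm and 7.16 degrees, less where a joint would pass 70% of its speed; a pose out of reach is approached as far as the arm can. A call with a number of a shift or a turn outside -1 to 1 is refused whole. A call with a gripper value outside its range is refused whole. The fingers move at their own pace and stop on an object; FORCE is the grip in N (left out, the last holds). Time passes only in rows, so rows that repeat a pose let the fingers close. It gives the time, the measured TCP pose, the force, the opening and the grip force at its end, in the units of the state.
- env.get_state(): the state, without advancing time (a new reading comes with each control period).
- eyes.read_camera(name): name is "scene" or "top" or "wrist"; returns (picture, depth): 400x640x3 uint8, red, green, blue; 400x640 float32, m along the optical axis (not along the pixel's ray), 0 where there is no reading.
- eyes.calibration(name): a dict with "fx", "fy", "cx", "cy" (pixels), "k1" (the pictures are not rectified: a ray, as slopes to the right and down, at radius r is drawn at 1 + k1 r^2 times it, then the intrinsics apply), "R" (3x3) and "t" (3): a world point X has camera coordinates R X + t; the wrist camera has in their place "tool_from_camera" (4x4, takes a point from camera to tool coordinates, whose origin is the TCP and whose axes are the flange's). Camera axes: x right, y down, z forward; pixel columns grow to the right and rows downward; lengths in m; the calibration is good to about 2 mm. A picture is of the moment at which its call begins: read the wrist's pose just before it. calibration takes no time and is no camera call.
- env.hand_in(): hands the job in; it is judged then, once.
The state is a dict: "clock": time; "joint_pos": joint angles; "qvel": joint speeds; "tau": joint torques, N m; "tcp_pos": TCP position; "orientation": TCP orientation; "wrist_force": force on the tool from outside, world axes, zero at the start; "ft_torque": the same for the moment, N m; "finger_gap": finger opening in m; "grip_force": force on a finger pad.
Only numpy, scipy, OpenCV 4.12 (cv2) and the standard library are available. Lean on these libraries where they do the work, as an engineer would, in place of code of your own. Each camera call takes 0.05 s, during which the arm holds its last target. There are 200 camera calls.

## Working session

There is one attempt and no reset: what is moved stays moved. The work goes in short steps, Python scripts to look and compute and a shell command to move; the robot and the scene stay as the last step left them, time stands still between calls to the robot, and variables do not carry over. Pictures are saved under pics/ and viewed, at most 12 in all, crops included, and the job is handed in when it is done.

```bash
ls; mkdir -p pics; cat > h.py <<'E'
import numpy as np, cv2
from workcell import env, eyes
from scipy.spatial.transform import Rotation as Ro
def q2R(q): return Ro.from_quat([q[1],q[2],q[3],q[0]]).as_matrix()
def shot(name):
    s=env.get_state(); p,d=eyes.read_camera(name); c=eyes.calibration(name)
    if name=="wrist":
        T=np.array(c["tool_from_camera"]); W=np.eye(4); W[:3,:3]=q2R(s["orientation"]); W[:3,3]=s["tcp_pos"]; M=W@T
    else:
        R=np.array(c["R"]);t=np.array(c["t"]); M=np.eye(4); M[:3,:3]=R.T; M[:3,3]=-R.T@t
    return p,d,c,M
def cloud(d,c,M):
    h,w=d.shape; K=np.array([[c["fx"],0,c["cx"]],[0,c["fy"],c["cy"]],[0,0,1.]])
    u,v=np.meshgrid(np.arange(w),np.arange(h))
    n=cv2.undistortPoints(np.stack([u,v],-1).reshape(-1,1,2).astype(float),K,np.array([c["k1"],0,0,0.])).reshape(h,w,2)
    P=np.dstack([n[...,0]*d,n[...,1]*d,d])
    P=P@M[:3,:3].T+M[:3,3]; P[d<=0]=np.nan
    return P
def save(p,n): cv2.imwrite("pics/"+n,cv2.cvtColor(p,cv2.COLOR_RGB2BGR))
E
python3 - <<'E'
from h import *
s=env.get_state(); print(s, env.pinch_z)
for n in ("scene","top"):
    p,d,c,M=shot(n); save(p,n+".png"); np.savez(n+".npz",p=p,P=cloud(d,c,M)); print(n,M[:3,3],c["k1"])
E
```

```text
pics
{'clock': 0.0, 'joint_pos': array([1.04337396e+00, 3.14003160e-01, 4.49737730e-02, 1.30357385e+00,
       1.24275438e-05, 1.43121207e+00]), 'qvel': array([2.01224727e-03, 9.51609408e-04, 2.49564653e-05, 2.01956408e-03,
       1.97256671e-04, 1.43494527e-04]), 'tau': array([-2.04250869e-04, -4.80628395e+01,  2.98532724e+01,  1.92795612e-02,
        1.65642894e-05, -6.38516173e-07]), 'tcp_pos': array([0.21720016, 0.53185753, 0.23040515]), 'orientation': array([-3.01622307e-04,  1.92705887e-01,  9.81256146e-01, -8.51642030e-04]), 'wrist_force': array([ 0.20974331, -0.50715041,  0.37091057]), 'ft_torque': array([-0.04790616, -0.04100827, -0.00487372]), 'grip_force': 0.0, 'finger_gap': 0.08541201914573295} 0.0187
scene [-0.1236007 -0.5024813  1.1913182] -0.03954003744505364
top [0.44145682 0.09361876 1.38990454] -0.035811348189417905
```

View pics/scene.png

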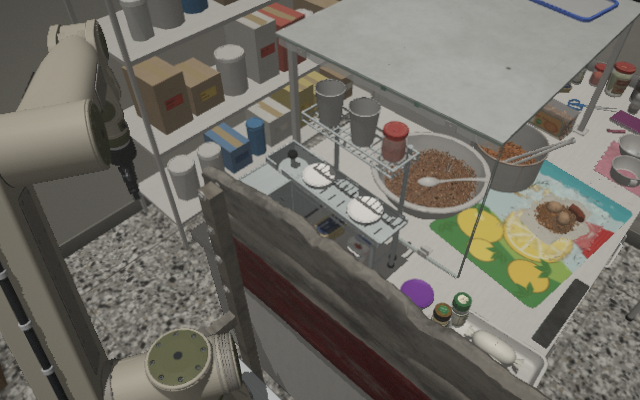

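View pics/top.png

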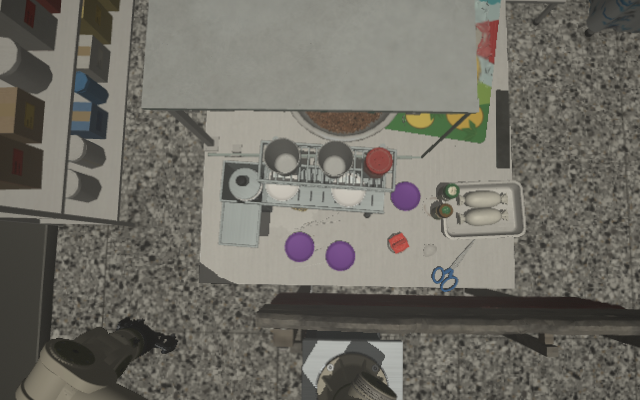

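The scene view shows the knob at (292,155), the white saucers on the deck at (318,175) and (365,210), and a purple look-alike at (417,293). In the top view the cover is at (243,183), the ledge at (240,222), the white saucers at (280,190) and (348,195), and the purple ones at (299,247), (340,255) and (405,195). The two white saucers are the ones meant: they lie on the deck and are not purple.

```bash
python3 - <<'E'
from h import *
for n in ("scene","top"):
    z=np.load(n+".npz"); p=z["p"].astype(int); P=z["P"]
    X,Y,Z=P[...,0],P[...,1],P[...,2]
    reg=(X>.3)&(X<.75)&(Y>-.25)&(Y<.4)
    sat=p.max(2)-p.min(2)
    w=reg&(p.min(2)>165)&(Z>.205)&(Z<.24)&(sat<30)
    num,lab,st,cen=cv2.connectedComponentsWithStats(w.astype(np.uint8))
    for i in range(1,num):
        if st[i,4]>15:
            q=P[lab==i]; print(n,"white",st[i],q.min(0).round(3),q.max(0).round(3))
    k=reg&(p.max(2)<60)&(Z>.20)&(Z<.26)&(Y>.1)
    num,lab,st,cen=cv2.connectedComponentsWithStats(k.astype(np.uint8))
    for i in range(1,num):
        if st[i,4]>8: q=P[lab==i]; print(n,"dark",st[i],q.mean(0).round(3),q.min(0).round(3),q.max(0).round(3))
    l=reg&(Z>.19)&(Z<.208)&(Y>.1)
    q=P[l]; print(n,"ledge z band",len(q),np.percentile(q,[1,50,99],axis=0).round(3).tolist())
P=np.load("top.npz")["P"]
for u,v in [(243,183),(240,181),(240,222),(225,222),(240,205),(240,242),(225,170),(257,222),(283,158),(335,160),(378,160),(300,60),(300,105),(205,245),(270,188),(300,190),(320,205),(316,187),(380,210)]: print((u,v),P[v,u].round(3))
p=np.load("top.npz")["p"]; a=cv2.resize(p[130:255,190:410],None,fx=3.6,fy=3.6,interpolation=cv2.INTER_CUBIC); save(a,"topc.png")
E
```

```text
scene white [317 163  17  16  94] [0.629 0.174 0.214] [0.667 0.25  0.229]
scene white [298 164  33  23 355] [0.57  0.166 0.206] [0.645 0.266 0.231]
scene white [321 186  59  37 710] [ 0.555 -0.017  0.206] [0.62  0.164 0.232]
scene white [309 189  12   6  22] [0.557 0.171 0.208] [0.585 0.199 0.226]
scene white [349 188   8   6  20] [0.631 0.105 0.206] [0.66  0.117 0.217]
scene white [361 196   9   6  33] [0.626 0.049 0.209] [0.655 0.07  0.229]
scene white [367 198  16  15 109] [ 0.622 -0.004  0.219] [0.649 0.045 0.23 ]
scene white [393 219   8   6  23] [ 0.624 -0.058  0.206] [ 0.647 -0.046  0.214]
scene white [363 221  42  21 303] [ 0.544 -0.069  0.206] [ 0.651 -0.005  0.226]
scene dark [288 150   9   9  65] [0.619 0.321 0.238] [0.608 0.31  0.228] [0.632 0.336 0.245]
scene ledge z band 1269 [[0.466, 0.115, 0.192], [0.534, 0.327, 0.202], [0.677, 0.384, 0.208]]
top white [356 176   4   7  22] [ 0.622 -0.     0.218] [0.639 0.008 0.227]
top white [265 184  34  16 338] [0.572 0.168 0.216] [0.614 0.258 0.23 ]
top white [331 189  34  16 369] [ 0.561 -0.014  0.212] [0.603 0.077 0.229]
top dar
[... 159 characters left out ...]
04 0.226 0.26 ]
top ledge z band 2127 [[0.303, 0.11, 0.193], [0.516, 0.321, 0.201], [0.673, 0.383, 0.208]]
(243, 183) [0.612 0.317 0.24 ]
(240, 181) [0.618 0.326 0.238]
(240, 222) [0.508 0.33  0.198]
(225, 222) [0.507 0.372 0.199]
(240, 205) [0.555 0.33  0.203]
(240, 242) [0.452 0.327 0.201]
(225, 170) [0.652 0.375 0.211]
(257, 222) [0.509 0.282 0.199]
(283, 158) [0.645 0.191 0.423]
(335, 160) [0.643 0.071 0.418]
(378, 160) [ 0.626 -0.017  0.504]
(300, 60) [0.838 0.151 0.517]
(300, 105) [0.739 0.149 0.518]
(205, 245) [0.442 0.48  0.002]
(270, 188) [0.603 0.246 0.217]
(300, 190) [0.6   0.163 0.208]
(320, 205) [0.559 0.106 0.209]
(316, 187) [0.608 0.118 0.211]
(380, 210) [ 0.548 -0.06   0.207]
```

View pics/topc.png

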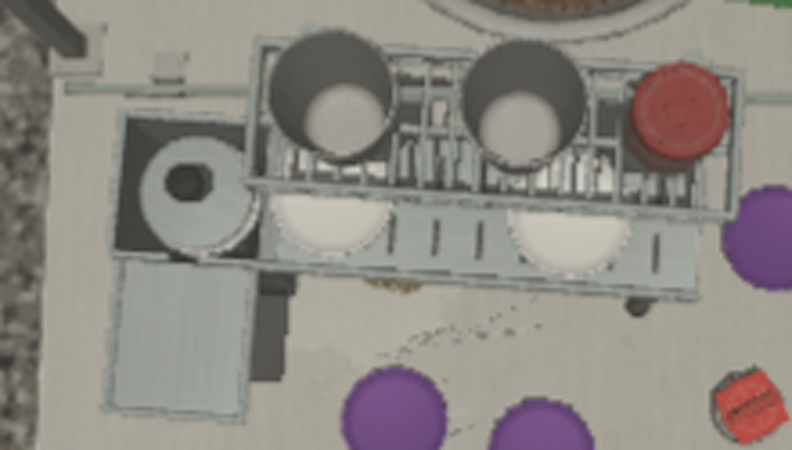

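The crop confirms the white saucers at crop (332,225) and (570,240), that is top (282,192) and (348,197). The purple ones are off the deck. The cover with its knob is at crop (190,185) and the ledge at (185,335). The station is yawed by about 4°.

```bash
python3 - <<'E'
from h import *
from scipy.optimize import least_squares
z=np.load("top.npz"); p=z["p"].astype(int); P=z["P"]; X,Y,Z=P[...,0],P[...,1],P[...,2]
m=((X>.42)&(X<.555)&(Y>.25)&(Y<.42)&(abs(Z-.2)<.012)).astype(np.uint8)
num,lab,st,_=cv2.connectedComponentsWithStats(m); i=1+np.argmax(st[1:,4])
r=cv2.minAreaRect(P[lab==i][:,:2].astype(np.float32)*1000); print("ledge rect",r)
# front lip of deck: pixels z~.222 
q=P[(X>.53)&(X<.575)&(Y>-.1)&(Y<.25)&(Z>.19)&(Z<.23)][:,:2]
# front edge per y bin
b=[(y,q[abs(q[:,1]-y)<.006][:,0].min()) for y in np.arange(-.04,.24,.012) if (abs(q[:,1]-y)<.006).sum()>2]
b=np.array(b); print("front edge fit (slope,x0)",np.polyfit(b[:,0],b[:,1],1))
c=eyes.calibration("top"); K=np.array([[c["fx"],0,c["cx"]],[0,c["fy"],c["cy"]],[0,0,1.]]);R=np.array(c["R"]);t=np.array(c["t"]);C=-R.T@t
def toplane(uv,h):
    n=cv2.undistortPoints(np.array(uv,float).reshape(-1,1,2),K,np.array([c["k1"],0,0,0.])).reshape(-1,2)
    D=np.c_[n,np.ones(len(n))]@R; return (C+D*((h-C[2])/D[:,2])[:,None])[:,:2]
for box in [(262,303,182,208),(326,372,182,212)]:
    a,bb,v0,v1=box; sub=(p[v0:v1,a:bb].min(2)>160)
    pts=[]
    for u in range(a,bb):
        col=np.where(sub[:,u-a])[0]
        if len(col): pts.append((u,v0+col.max()+.5))
    pts=toplane(pts,.224)
    f=least_squares(lambda s:np.hypot(pts[:,0]-s[0],pts[:,1]-s[1])-.048,[.62,pts[:,1].mean()],loss="soft_l1",f_scale=.002)
    print("saucer",f.x.round(4),len(pts),np.abs(f.fun).mean().round(4),f.fun.round(3)[::4])
# knob & cover
u=(p.max(2)<60)[170:195,228:258]; vv,uu=np.where(u); print("knob px",uu.mean()+228,vv.mean()+170,len(uu))
for h in (.230,.239): print("knob",h,toplane([(uu.mean()+228,vv.mean()+170)],h))
E
```

```text
ledge rect ((498.9032287597656, 329.94921875), (109.91295623779297, 114.62156677246094), 87.07951354980469)
front edge fit (slope,x0) [0.05451257 0.5425189 ]
saucer [0.6151 0.2138] 34 0.0024 [-0.001 -0.     0.002 -0.004 -0.001  0.003 -0.001  0.001 -0.   ]
saucer [0.6045 0.0309] 34 0.0018 [-0.001  0.001 -0.004  0.001  0.002 -0.002 -0.002 -0.002  0.001]
knob px 241.26190476190476 180.07142857142858 42
knob 0.23 [[0.62164781 0.32406299]]
knob 0.239 [[0.62024966 0.32227492]]
```

```bash
python3 -m jog '[0,0,0.45,0,0,0.107,0.2, 0,0,0.45,0,0,0.107,0.2, 1,-0.5,0.45,0,0,0.107,0.2, 1,-0.5,0.45,0,0,0.107,0.2, 1,-0.5,0.45,0,0,0.107,0.2, 1,-0.5,0.45,0,0,0.107,0.2, 1,-0.5,0.45,0,0,0.107,0.2, 1,-0.5,0.45,0,0,0.107,0.2]' 40; python3 -m jog '[1,-0.53,0,0,0,0,0.2, 1,-0.53,0,0,0,0,0.2, 1,-0.53,0,0,0,0,0.2, 1,-0.53,0,0,0,0,0.2, 1,-0.53,0,0,0,0,0.2, 1,-0.53,0,0,0,0,0.2, 1,-0.53,0,0,0,0,0.2, 1,-0.53,0,0,0,0,0.2]'
python3 - <<'E'
from h import *
print(env.get_state()["joint_pos"].round(3)); p,d,c,M=shot("wrist"); P=cloud(d,c,M); save(p,"w1.png")
print(np.array(c["tool_from_camera"]).round(3).tolist())
Z=P[...,2]; k=(p.max(2)<70)&(Z>.215)&(Z<.26)
num,lab,st,cen=cv2.connectedComponentsWithStats(k.astype(np.uint8))
for i in range(1,num):
    if st[i,4]>60: q=P[lab==i]; print(st[i],q.mean(0).round(4),q.min(0).round(4),q.max(0).round(4))
E
```

```text
clock: 0.77
tcp_pos: [0.4217, 0.4297, 0.3204]
orientation: [0.0, 0.028, 1.0, -0.001]
wrist_force: [0.2, -0.5, -0.2]
finger_gap: 0.0512
grip_force: 0.0
clock: 1.43
tcp_pos: [0.6181, 0.3256, 0.3196]
orientation: [-0.001, 0.027, 1.0, -0.0]
wrist_force: [-1.2, 0.5, 0.5]
finger_gap: 0.0511
grip_force: 0.0
[3.700e-01 6.030e-01 7.130e-01 1.683e+00 1.000e-03 4.240e-01]
[[0.001, -0.948, -0.317, 0.082], [1.0, 0.001, 0.001, 0.0], [-0.001, -0.317, 0.948, -0.143], [0.0, 0.0, 0.0, 1.0]]
[167 136 140   9 778] [0.5589 0.2534 0.2215] [0.5535 0.1989 0.218 ] [0.5657 0.3175 0.2238]
[ 15 160  35  44  74] [0.5869 0.0737 0.2208] [0.5664 0.0624 0.2173] [0.6066 0.0791 0.2232]
[305 191  33  33 870] [0.6184 0.3272 0.2374] [0.6063 0.313  0.2249] [0.6339 0.3416 0.241 ]
[374 218   5  26  97] [0.6514 0.3787 0.2211] [0.6381 0.377  0.2183] [0.6646 0.3804 0.2242]
[275 249  84   8 395] [0.6714 0.3187 0.2199] [0.668  0.2788 0.215 ] [0.6749 0.362  0.2236]
[  0 250  98   9 483] [0.6591 0.0625 0.2205] [0.6548 0.0057 0.215 ] [0.6632 0.1066 0.2238]
[ 99 250  25   7  64] [0.6628 0.12   0.2214] [0.6603 0.1083 0.2152] [0.6646 0.1316 0.224 ]
[138 250  87   8 433] [0.6653 0.1835 0.2206] [0.6624 0.146  0.2152] [0.6713 0.2296 0.2237]
[187 263  31  33 415] [0.6823 0.2149 0.2397] [0.679 0.207 0.215] [0.6906 0.2188 0.2597]
```

View pics/w1.png

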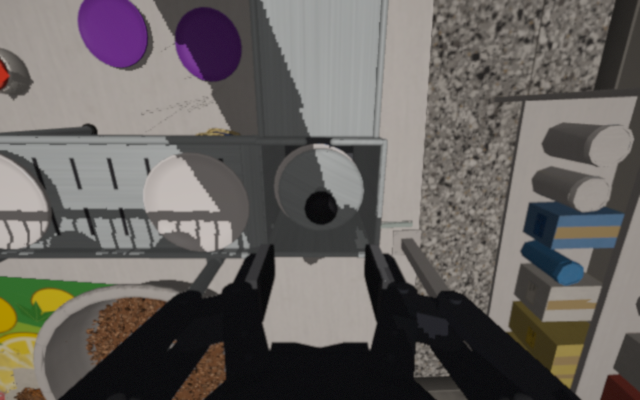

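The wrist view shows the knob at (321,208), between the fingers in y, in agreement with the top camera (0.620, 0.326). I lower onto it and grip.

```bash
python3 -m jog '[0.01,0,-0.3,0,0,0,0.2, 0.01,0,-0.4,0,0,0,0.2, 0.01,0,-0.54,0,0,0,0.2, 0.01,0,-0.54,0,0,0,0.2, 0.01,0,-0.54,0,0,0,0.2, 0.01,0,-0.54,0,0,0,0.2, 0.01,0,-0.54,0,0,0,-1, 0.01,0,-0.54,0,0,0,-1, 0.01,0,-0.54,0,0,0,-1, 0.01,0,-0.54,0,0,0,-1, 0.01,0,-0.54,0,0,0,-1]' 40
```

```text
clock: 2.4
tcp_pos: [0.6201, 0.3267, 0.2142]
orientation: [0.001, 0.026, 1.0, 0.001]
wrist_force: [1.0, 0.4, 0.6]
finger_gap: 0.0286
grip_force: 39.4
```

```bash
python3 -m jog '[0,0,0.1,0,0,0,-1, 0,0,0.2,0,0,0,-1, 0,0,0.36,0,0,0,-1, 0,0,0.36,0,0,0,-1, -0.2,0.01,0.36,0,0,0,-1, -0.4,0.015,0.36,0,0,0,-1, -0.6,0.025,0.36,0,0,0,-1, -0.6,0.025,0.36,0,0,0,-1, -0.6,0.025,0.36,0,0,0,-1, -0.6,0.025,0.25,0,0,0,-1, -0.6,0.025,0.18,0,0,0,-1, -0.6,0.025,0.16,0,0,0,-1]'
python3 -m jog '[0,0,-0.01,0,0,0,-1, 0,0,-0.02,0,0,0,-1, 0,0,-0.02,0,0,0,-1]'
python3 - <<'E'
from h import *
p,d,c,M=shot("wrist"); P=cloud(d,c,M); save(p,"w2.png")
X,Y,Z=P[...,0],P[...,1],P[...,2]
m=(X>.44)&(X<.55)&(Y>.28)&(Y<.39)&(Z>.185)&(Z<.225)
print(np.histogram(Z[m],bins=np.arange(.188,.225,.003)))
E
```

```text
clock: 3.4
tcp_pos: [0.4995, 0.3306, 0.2433]
orientation: [-0.001, 0.026, 1.0, -0.001]
wrist_force: [-5.0, -4.6, 16.7]
finger_gap: 0.0285
grip_force: 41.7
clock: 3.65
tcp_pos: [0.4999, 0.3307, 0.2436]
orientation: [0.001, 0.026, 1.0, 0.0]
wrist_force: [-4.9, -3.2, 8.2]
finger_gap: 0.0287
grip_force: 40.8
(array([   0,    0,    0, 2397, 3578, 2533, 7328,  496,   37,   38,   34,
         42]), array([0.188, 0.191, 0.194, 0.197, 0.2  , 0.203, 0.206, 0.209, 0.212,
       0.215, 0.218, 0.221, 0.224]))
```

View pics/w2.png

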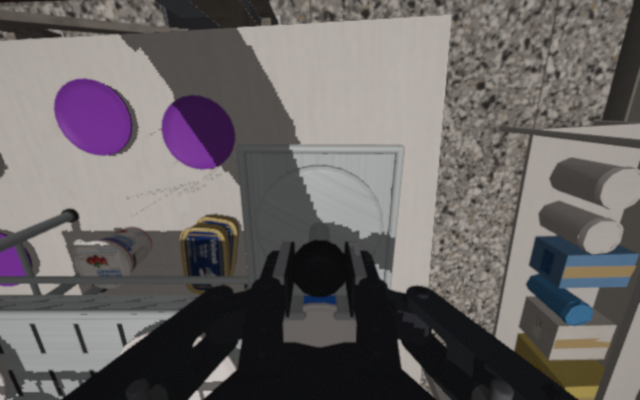

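The cover's top reads 0.206 to 0.209 m and the force is upward, so it rests flat on the ledge. In the picture it is centred around (318,225). I release it, rise and lean the tool.

```bash
python3 -m jog '[0,0,0,0,0,0,0.3, 0,0,0,0,0,0,0.3, 0,0,0,0,0,0,0.3, 0,0,0.1,0,0,0,0.3, 0,0,0.3,0,0,0,0.3, 0,0,0.6,0,0,0,0.3, 0,0,1,0,0,0,0.3, 0,0,1,0,0,0,0.3, 0,0,1,0,0,0,0.3]'
python3 - <<'E'
from h import *
s=env.get_state(); print(s["tcp_pos"])
p,d,c,M=shot("wrist"); P=cloud(d,c,M); X,Y,Z=P[...,0],P[...,1],P[...,2]
m=(X>.43)&(X<.565)&(Y>.26)&(Y<.4)&(Z>.190)&(Z<.225)
k=m&(Z>.2045)&(Z<.211); q=P[k]; r=cv2.minEnclosingCircle((np.array([q[:,0],q[:,1]]).T*1000).astype(np.float32)); print("cover",r, np.median(q,0), len(q))
w=(X>.55)&(X<.68)&(Y>.27)&(Y<.385)&(Z>.18)&(Z<.21)&(p.min(2)>120); q=P[w]; print("well saucer",len(q), np.percentile(q,[1,50,99],axis=0).round(3).tolist())
E
```

```text
clock: 4.45
tcp_pos: [0.4999, 0.3313, 0.4474]
orientation: [0.004, 0.026, 1.0, 0.002]
wrist_force: [0.4, 0.1, 0.0]
finger_gap: 0.0552
grip_force: 0.0
[0.49987014 0.33134712 0.44744234]
cover ((505.0473327636719, 326.6683349609375), 83.93189239501953) [0.49329794 0.33194286 0.20709341] 2968
well saucer 2 [[0.551, 0.385, 0.202], [0.552, 0.385, 0.203], [0.552, 0.385, 0.204]]
```

```bash
python3 -m jog '[0,-0.2,0,-0.002,-0.04,0,-1, 0,-0.4,0,-0.005,-0.08,0,-1, 0,-0.6,0,-0.007,-0.12,0,-1, 0.1,-0.8,0,-0.009,-0.1665,0,-1, 0.19,-0.96,0,-0.009,-0.1665,0,-1, 0.19,-0.96,0,-0.009,-0.1665,0,-1, 0.19,-0.96,-0.2,-0.009,-0.1665,0,-1, 0.19,-0.96,-0.4,-0.009,-0.1665,0,-1, 0.19,-0.96,-0.49,-0.009,-0.1665,0,-1, 0.19,-0.96,-0.49,-0.009,-0.1665,0,-1]'
python3 - <<'E'
from h import *
s=env.get_state(); print(s["joint_pos"].round(3))
p,d,c,M=shot("wrist"); P=cloud(d,c,M); save(p,"w3.png")
X,Y,Z=P[...,0],P[...,1],P[...,2]
w=(X>.53)&(X<.68)&(Y>-.1)&(Y<.3)&(Z>.214)&(Z<.235)&(p.min(2)>110)
num,lab,st,cen=cv2.connectedComponentsWithStats(w.astype(np.uint8))
for i in range(1,num):
    if st[i,4]>400: q=P[lab==i]; print(st[i],np.percentile(q,[1,50,99],axis=0).round(3).tolist())
E
```

```text
clock: 5.33
tcp_pos: [0.5342, 0.1383, 0.3365]
orientation: [0.254, 0.025, 0.967, -0.008]
wrist_force: [-0.1, -0.2, -0.2]
finger_gap: 0.0001
grip_force: 0.0
[ 0.168 -0.143 -0.339  0.872 -0.111  0.192]
[  94  149  212    8 1241] [[0.538, -0.064, 0.219], [0.545, 0.021, 0.222], [0.552, 0.122, 0.223]]
[335 151 165   7 924] [[0.551, 0.155, 0.219], [0.556, 0.226, 0.222], [0.562, 0.298, 0.223]]
[ 172  162   95   47 3139] [[0.555, -0.013, 0.219], [0.587, 0.031, 0.221], [0.615, 0.077, 0.226]]
[ 350  166   93   54 3043] [[0.567, 0.169, 0.22], [0.6, 0.218, 0.221], [0.64, 0.259, 0.226]]
[ 195  206   70   22 1060] [[0.619, -0.004, 0.217], [0.633, 0.03, 0.222], [0.657, 0.07, 0.226]]
[355 207  63  23 839] [[0.629, 0.174, 0.219], [0.642, 0.218, 0.221], [0.669, 0.242, 0.226]]
```

View pics/w3.png

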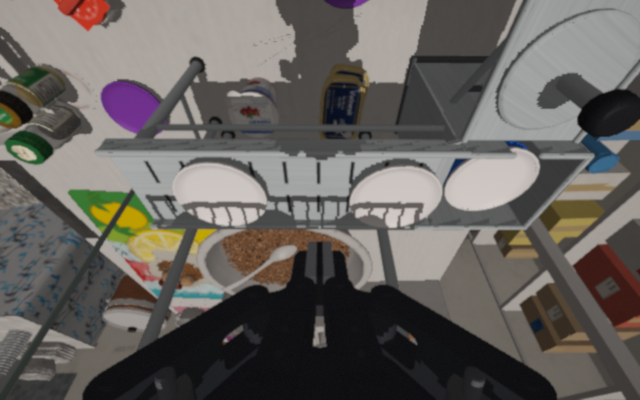

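The wrist view shows the saucers at (221,192) and (395,195), the saucer in the well at (492,180), and the cover flat on the ledge. The fingers point into the gap between the two saucers.

```bash
python3 -m jog '[0.1,-0.005,-0.17,0,0,0,-1, 0.2,-0.01,-0.35,0,0,0,-1, 0.3,-0.016,-0.5,0,0,0,-1, 0.3,-0.016,-0.5,0,0,0,-1, 0.3,-0.016,-0.5,0,0,0,-1]'; python3 -m jog '[0,0,0,0,0,0,-1, 0,0,0,0,0,0,-1]'
```

```text
clock: 5.8
tcp_pos: [0.5986, 0.1361, 0.2431]
orientation: [0.258, 0.025, 0.966, -0.007]
wrist_force: [-0.2, -0.1, 0.6]
finger_gap: -0.0
grip_force: 0.0
clock: 5.97
tcp_pos: [0.5991, 0.1366, 0.2471]
orientation: [0.261, 0.025, 0.965, -0.007]
wrist_force: [-0.2, -0.2, -0.5]
finger_gap: 0.0
grip_force: 0.0
```

```bash
python3 -m jog '[0.02,0,-0.04,0,0,0,-1, 0.04,0,-0.08,0,0,0,-1, 0.06,0,-0.11,0,0,0,-1, 0.07,0,-0.13,0,0,0,-1, 0.07,0,-0.13,0,0,0,-1, 0.07,0,-0.13,0,0,0,-1]'
```

```text
clock: 6.47
tcp_pos: [0.6112, 0.136, 0.2165]
orientation: [0.258, 0.025, 0.966, -0.007]
wrist_force: [0.2, 0.3, 0.2]
finger_gap: 0.0
grip_force: 0.0
```

```bash
python3 -m jog '[0.002,0.04,0,0,0,0,-1, 0.004,0.08,0,0,0,0,-1, 0.007,0.13,0,0,0,0,-1, 0.009,0.17,0,0,0,0,-1, 0.011,0.21,0,0,0,0,-1, 0.013,0.25,0,0,0,0,-1, 0.016,0.3,0,0,0,0,-1, 0.018,0.34,0,0,0,0,-1, 0.02,0.38,0,0,0,0,-1, 0.022,0.42,0,0,0,0,-1, 0.024,0.46,0,0,0,0,-1, 0.026,0.5,0,0,0,0,-1]'
python3 - <<'E'
from h import *
p,d,c,M=shot("wrist"); save(p,"w4.png")
E
```

```text
clock: 7.47
tcp_pos: [0.6169, 0.2375, 0.2176]
orientation: [0.259, 0.025, 0.966, -0.007]
wrist_force: [-1.7, -0.1, -0.5]
finger_gap: -0.0004
grip_force: 0.4
```

View pics/w4.png

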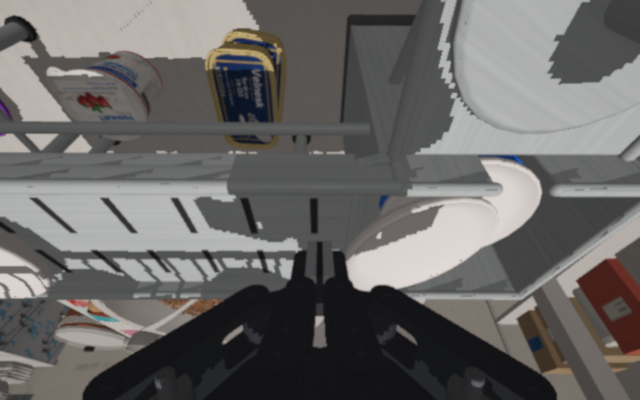

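The saucer (around (425,240)) is tipping over the drop edge onto the well saucer, with the finger behind its rim. I push slowly further.

```bash
python3 -m jog '[0.001,0.02,0,0,0,0,-1, 0.002,0.04,0,0,0,0,-1, 0.003,0.06,-0.003,0,0,0,-1, 0.004,0.08,-0.005,0,0,0,-1, 0.005,0.1,-0.005,0,0,0,-1, 0.006,0.12,-0.005,0,0,0,-1, 0.006,0.12,-0.005,0,0,0,-1, 0.006,0.12,-0.005,0,0,0,-1]'
python3 - <<'E'
from h import *
for n in ("wrist","top","scene"):
    p,d,c,M=shot(n); P=cloud(d,c,M)
    if n=="wrist": save(p,"w5.png")
    X,Y,Z=P[...,0],P[...,1],P[...,2]
    w=(X>.563)&(X<.68)&(Y>.255)&(Y<.385)&(Z>.18)&(Z<.235)&(p.min(2)>110)
    num,lab,st,cen=cv2.connectedComponentsWithStats(w.astype(np.uint8))
    for i in range(1,num):
        if st[i,4]>60: q=P[lab==i]; print(n,st[i],np.percentile(q,[1,50,99],axis=0).round(3).tolist())
E
```

```text
clock: 8.18
tcp_pos: [0.6181, 0.2605, 0.2164]
orientation: [0.259, 0.025, 0.966, -0.007]
wrist_force: [-0.1, -0.7, 0.6]
finger_gap: 0.0002
grip_force: 0.2
wrist [499 155  72   4 154] [[0.563, 0.348, 0.198], [0.564, 0.365, 0.199], [0.565, 0.378, 0.201]]
wrist [  345   156   272   146 11596] [[0.563, 0.28, 0.181], [0.615, 0.34, 0.206], [0.675, 0.384, 0.223]]
top [220 160  38  43 182] [[0.563, 0.284, 0.199], [0.659, 0.364, 0.221], [0.679, 0.383, 0.226]]
top [228 165  31  33 571] [[0.586, 0.284, 0.183], [0.633, 0.328, 0.202], [0.669, 0.368, 0.215]]
scene [277 161  19  13 108] [[0.563, 0.305, 0.184], [0.593, 0.333, 0.204], [0.621, 0.361, 0.224]]
```

View pics/w5.png

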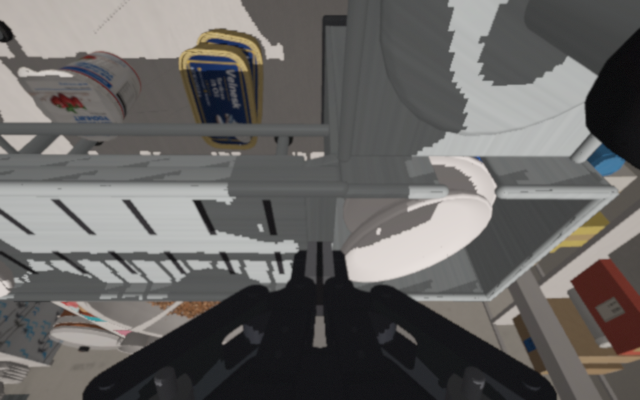

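```bash
python3 - <<'E'
from h import *
p,d,c,M=shot("wrist"); P=cloud(d,c,M); Q=P.copy()
for v in (175,200,215,230,245,258,270): print(v,[(u,*(P[v,u]*1000).round(0).astype(int)) for u in (350,375,400,425,450,475,490) if np.isfinite(P[v,u,0])])
print(env.get_state()["wrist_force"])
E
```

```text
175 [(350, np.int64(559), np.int64(277), np.int64(212)), (375, np.int64(559), np.int64(287), np.int64(213)), (400, np.int64(560), np.int64(298), np.int64(212)), (425, np.int64(561), np.int64(309), np.int64(212)), (450, np.int64(590), np.int64(338), np.int64(183)), (475, np.int64(591), np.int64(352), np.int64(183)), (490, np.int64(588), np.int64(358), np.int64(186))]
200 [(350, np.int64(605), np.int64(280), np.int64(186)), (375, np.int64(612), np.int64(297), np.int64(181)), (400, np.int64(591), np.int64(306), np.int64(200)), (425, np.int64(576), np.int64(312), np.int64(213)), (450, np.int64(583), np.int64(328), np.int64(208)), (475, np.int64(586), np.int64(342), np.int64(206)), (490, np.int64(611), np.int64(368), np.int64(185))]
215 [(350, np.int64(622), np.int64(281), np.int64(185)), (375, np.int64(587), np.int64(290), np.int64(213)), (400, np.int64(589), np.int64(303), np.int64(212)), (425, np.int64(596), np.int64(319), np.int64(206)), (450, np.int64(603), np.int64(336), np.int64(202)), (475, np.int64(608), np.int64(352), np.int64(199)), (490, np.int64(605), np.int64(359), np.int64(
[... 820 characters left out ...]
), np.int64(296), np.int64(209)), (400, np.int64(646), np.int64(314), np.int64(204)), (425, np.int64(657), np.int64(335), np.int64(199)), (450, np.int64(673), np.int64(360), np.int64(190)), (475, np.int64(669), np.int64(377), np.int64(193)), (490, np.int64(654), np.int64(378), np.int64(202))]
270 [(350, np.int64(639), np.int64(279), np.int64(216)), (375, np.int64(656), np.int64(298), np.int64(208)), (400, np.int64(665), np.int64(317), np.int64(204)), (425, np.int64(672), np.int64(338), np.int64(200)), (450, np.int64(672), np.int64(357), np.int64(201)), (475, np.int64(676), np.int64(377), np.int64(199)), (490, np.int64(659), np.int64(378), np.int64(208))]
[-0.16357322  0.19482969  0.3857587 ]
```

```bash
python3 -m jog '[0.001,0.015,0,0,0,0,-1, 0.001,0.02,0,0,0,0,-1, 0,-0.03,0,0,0,0,-1, -0.003,-0.07,0,0,0,0,-1, -0.003,-0.07,0,0,0,0,-1, -0.003,-0.07,0,0,0,0,-1]'
cat > m.py <<'E'
from h import *
p,d,c,M=shot("wrist"); P=cloud(d,c,M); s=env.get_state()
print(s["tcp_pos"].round(4),s["wrist_force"].round(1))
# station coords, well origin
o=np.array([.617,.270]); ex=np.array([.9986,-.053]); ey=np.array([.053,.9986])
S=np.stack([(P[...,:2]-o)@ex,(P[...,:2]-o)@ey,P[...,2]-.21],-1)*1000
w=(abs(S[...,0])<50)&(S[...,1]>-10)&(S[...,1]<106)&(S[...,2]<20)&(S[...,2]>-45)&(p.min(2)>100)&(np.ptp(p.astype(int),axis=2)<40)
q=S[w]
for y in range(0,106,10):
    print(y,[ (lambda z: f"{np.median(z):.0f}/{len(z)}" if len(z)>3 else "-")(q[(abs(q[:,1]-y)<5)&(abs(q[:,0]-x)<6)][:,2]) for x in range(-45,50,15)])
E
python3 m.py
```

```text
clock: 8.88
tcp_pos: [0.6173, 0.2453, 0.2165]
orientation: [0.259, 0.026, 0.966, -0.007]
wrist_force: [0.2, 0.0, -0.3]
finger_gap: 0.0003
grip_force: 0.0
[0.6174 0.2456 0.2166] [ 1.1 -0.9 -0.3]
0 ['-', '-', '-7/20', '-7/115', '-6/107', '-5/54', '-5/21']
10 ['-', '-7/54', '-9/77', '-11/145', '-10/164', '-8/84', '-']
20 ['-', '-7/14', '-12/170', '-12/182', '-12/148', '-10/166', '-8/27']
30 ['-', '-12/77', '-12/200', '-12/181', '-12/152', '-12/143', '-8/103']
40 ['-', '-12/86', '-12/208', '-12/173', '-12/151', '-12/126', '-9/146']
50 ['-23/64', '-12/88', '-12/213', '-12/174', '-12/159', '-12/132', '-9/171']
60 ['-23/313', '-12/137', '-12/220', '-12/180', '-12/152', '-12/130', '-9/156']
70 ['-23/218', '-10/295', '-12/225', '-12/188', '-12/155', '-11/169', '-8/97']
80 ['-23/61', '-24/388', '-11/251', '-12/188', '-11/185', '-9/226', '-6/5']
90 ['-', '-24/171', '-8/195', '-9/245', '-8/206', '-7/34', '-']
100 ['-', '-', '-23/35', '-', '-', '-', '-']
```

The saucer now lies flat: its floor is 12 mm and its rim 8 mm below the deck, so its underside is at about z = 0.186. Next is the saucer behind: I lift the fingertip over it, move to the deck's start and lower behind it.

```bash
python3 -m jog '[-0.05,0,0.08,0,0,0,-1, -0.13,0,0.22,0,0,0,-1, -0.13,0,0.22,0,0,0,-1, -0.14,-0.17,0.22,0,0,0,-1, -0.15,-0.34,0.22,0,0,0,-1, -0.158,-0.51,0.22,0,0,0,-1, -0.166,-0.68,0.22,0,0,0,-1, -0.174,-0.85,0.22,0,0,0,-1, -0.18,-1,0.22,0,0,0,-1, -0.18,-1,0.22,0,0,0,-1]' && python3 -m jog '[-0.01,-0.17,0,0,0,0,-1, -0.02,-0.34,0,0,0,0,-1, -0.023,-0.43,0,0,0,0,-1, -0.023,-0.43,0,0,0,0,-1, -0.023,-0.43,0,0,0,0,-1, -0.023,-0.43,0,0,0,0,-1]'
python3 - <<'E'
from h import *
s=env.get_state(); print(s["joint_pos"].round(3))
p,d,c,M=shot("wrist"); P=cloud(d,c,M)
X,Y,Z=P[...,0],P[...,1],P[...,2]
w=(X>.553)&(X<.66)&(Y>-.1)&(Y<.12)&(Z>.213)&(Z<.235)&(p.min(2)>120)
num,lab,st,cen=cv2.connectedComponentsWithStats(w.astype(np.uint8))
for i in range(1,num):
    if st[i,4]>300: q=P[lab==i]; print(st[i],np.percentile(q,[1,50,99],axis=0).round(3).tolist())
E
```

```text
clock: 9.77
tcp_pos: [0.5813, 0.0414, 0.2607]
orientation: [0.259, 0.028, 0.965, -0.009]
wrist_force: [-0.2, -0.5, -0.3]
finger_gap: -0.0003
grip_force: 0.0
clock: 10.27
tcp_pos: [0.5767, -0.0393, 0.2603]
orientation: [0.259, 0.025, 0.966, -0.007]
wrist_force: [0.2, 0.7, 0.1]
finger_gap: -0.0002
grip_force: 0.0
[-0.261 -0.093 -0.489  0.66   0.104 -0.183]
[ 352  179  139   58 5366] [[0.554, -0.014, 0.22], [0.588, 0.038, 0.221], [0.613, 0.076, 0.226]]
[365 236  20  22 322] [[0.618, -0.004, 0.215], [0.629, 0.004, 0.222], [0.654, 0.011, 0.226]]
[382 236  47  26 914] [[0.62, 0.012, 0.22], [0.637, 0.031, 0.221], [0.657, 0.046, 0.226]]
[428 237  24  21 380] [[0.621, 0.048, 0.215], [0.633, 0.056, 0.222], [0.658, 0.069, 0.226]]
```

```bash
python3 -m jog '[0.03,0,-0.05,0,0,0,-1, 0.06,0,-0.1,0,0,0,-1, 0.09,0,-0.15,0,0,0,-1, 0.115,0,-0.19,0,0,0,-1, 0.13,0,-0.215,0,0,0,-1, 0.13,0,-0.215,0,0,0,-1, 0.13,0,-0.215,0,0,0,-1]'
```

```text
clock: 10.9
tcp_pos: [0.6026, -0.0392, 0.217]
orientation: [0.258, 0.024, 0.966, -0.007]
wrist_force: [-0.4, -0.3, -0.0]
finger_gap: 0.0001
grip_force: 0.0
```

```bash
python3 -m jog '[0.002,0.04,0,0,0,0,-1, 0.005,0.1,0,0,0,0,-1, 0.008,0.16,0,0,0,0,-1, 0.011,0.22,0,0,0,0,-1, 0.015,0.28,0,0,0,0,-1, 0.018,0.34,0,0,0,0,-1, 0.021,0.4,0,0,0,0,-1, 0.024,0.46,0,0,0,0,-1, 0.028,0.52,0,0,0,0,-1, 0.031,0.58,0,0,0,0,-1, 0.034,0.64,0,0,0,0,-1, 0.037,0.7,0,0,0,0,-1]' && python3 -m jog '[0.003,0.06,0,0,0,0,-1, 0.006,0.12,0,0,0,0,-1, 0.01,0.18,0,0,0,0,-1, 0.013,0.24,0,0,0,0,-1, 0.016,0.3,0,0,0,0,-1, 0.019,0.36,0,0,0,0,-1, 0.022,0.41,0,0,0,0,-1, 0.024,0.46,0,0,0,0,-1, 0.026,0.5,0,0,0,0,-1, 0.029,0.54,0,0,0,0,-1, 0.031,0.58,0,0,0,0,-1, 0.033,0.62,0,0,0,0,-1]'
python3 - <<'E'
from h import *
p,d,c,M=shot("wrist"); save(p,"w6.png")
E
```

```text
clock: 11.9
tcp_pos: [0.6099, 0.1007, 0.2182]
orientation: [0.259, 0.025, 0.965, -0.008]
wrist_force: [-1.1, -2.3, -0.1]
finger_gap: 0.0003
grip_force: 1.0
clock: 12.9
tcp_pos: [0.6169, 0.2242, 0.2178]
orientation: [0.259, 0.025, 0.965, -0.008]
wrist_force: [-3.7, -6.8, 6.6]
finger_gap: 0.0002
grip_force: 4.4
```

View pics/w6.png

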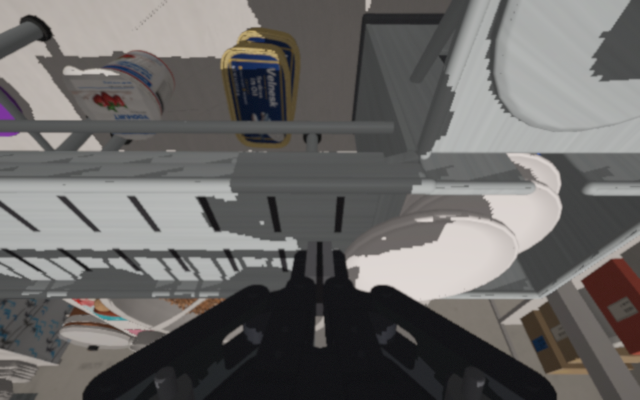

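The second saucer (around (435,260)) is going over the edge and meets some resistance (7 N). I continue slowly.

```bash
python3 -m jog '[0.001,0.02,0,0,0,0,-1, 0.002,0.04,0,0,0,0,-1, 0.003,0.06,0,0,0,0,-1, 0.003,0.06,0,0,0,0,-1]' && python3 -m jog '[0.001,0.02,0,0,0,0,-1, 0.002,0.04,0,0,0,0,-1, 0.003,0.06,0,0,0,0,-1]'; python3 m.py
```

```text
clock: 13.28
tcp_pos: [0.6169, 0.2372, 0.2166]
orientation: [0.258, 0.024, 0.966, -0.007]
wrist_force: [0.3, 0.7, 0.6]
finger_gap: 0.0002
grip_force: 0.0
clock: 13.53
tcp_pos: [0.6175, 0.2482, 0.2168]
orientation: [0.258, 0.025, 0.966, -0.008]
wrist_force: [-1.0, -1.3, 0.3]
finger_gap: -0.0002
grip_force: 0.8
[0.6177 0.249  0.217 ] [0.3 0.2 0.5]
0 ['-', '13/95', '14/96', '9/146', '9/143', '10/69', '-']
10 ['-', '11/185', '6/208', '-23/309', '3/240', '5/148', '7/34']
20 ['8/138', '4/81', '3/216', '-26/303', '2/122', '1/105', '3/91']
30 ['5/222', '2/149', '1/208', '-0/169', '-1/116', '-1/88', '0/146']
40 ['3/144', '-1/162', '-2/190', '-3/132', '-4/114', '-4/99', '-3/157']
50 ['0/127', '-3/150', '-5/165', '-6/130', '-6/111', '-7/99', '-5/135']
60 ['-22/152', '-5/228', '-7/158', '-8/137', '-9/106', '-9/139', '-6/75']
70 ['-22/42', '-24/374', '-8/173', '-10/150', '-11/155', '-9/155', '-']
80 ['-', '-38/348', '-25/221', '-10/129', '-10/111', '-9/10', '-']
90 ['-', '-38/170', '-23/181', '-22/54', '-', '-', '-']
100 ['-', '-', '-37/38', '-', '-', '-', '-']
```

```bash
python3 -m jog '[0.001,0.02,0,0,0,0,-1, 0.002,0.04,0,0,0,0,-1, 0.003,0.06,0,0,0,0,-1, 0.004,0.08,0,0,0,0,-1, 0.004,0.08,0,0,0,0,-1]'; python3 m.py
```

```text
clock: 14.0
tcp_pos: [0.6187, 0.265, 0.2174]
orientation: [0.259, 0.025, 0.966, -0.007]
wrist_force: [0.5, 0.9, -0.2]
finger_gap: 0.0
grip_force: 0.0
[0.6188 0.2648 0.2174] [-0.   0.3 -0.3]
0 ['-', '-', '-7/70', '-8/138', '-7/23', '-', '-43/5']
10 ['-', '-7/68', '-10/152', '-11/211', '-10/167', '-9/28', '-']
20 ['-', '-7/48', '-11/204', '-11/181', '-11/150', '-10/170', '-7/28']
30 ['-', '-11/72', '-12/216', '-12/178', '-12/154', '-11/132', '-8/116']
40 ['-', '-11/79', '-12/212', '-12/178', '-12/152', '-12/130', '-9/162']
50 ['-23/159', '-11/100', '-12/219', '-12/174', '-12/152', '-12/128', '-9/164']
60 ['-11/301', '-12/296', '-12/215', '-12/179', '-12/154', '-12/132', '-9/153']
70 ['-22/95', '-11/361', '-12/218', '-12/185', '-12/156', '-12/159', '-8/90']
80 ['-', '-23/453', '-11/236', '-12/187', '-12/176', '-9/212', '-8/7']
90 ['-', '-40/111', '-9/204', '-9/234', '-9/191', '-8/31', '-']
100 ['-', '-', '-40/69', '-', '-', '-', '-']
```

The second saucer lies flat too: its floor is at -12 mm and its rim at -8 mm to the deck over the whole area. I back out, straighten the tool and go over the knob.

```bash
python3 -m jog '[0,-0.05,0,0,0,0,-1, -0.1,-0.05,0.17,0,0,0,-1, -0.2,-0.05,0.34,0,0,0,-1, -0.4,0,0.5,0.002,0.04,0,0, -0.5,0.1,0.7,0.005,0.08,0,0.3, -0.595,0.2,0.9,0.007,0.12,0,0.3, -0.595,0.33,0.9,0.009,0.1665,0,0.3, -0.595,0.33,0.9,0.009,0.1665,0,0.3, -0.595,0.33,0.9,0.009,0.1665,0,0.3, -0.595,0.33,0.9,0.009,0.1665,0,0.3, -0.595,0.33,0.9,0.009,0.1665,0,0.3]'
python3 - <<'E'
from h import *
p,d,c,M=shot("wrist"); P=cloud(d,c,M); Z=P[...,2]; k=(p.max(2)<70)&(Z>.24)&(Z<.28)
num,lab,st,cen=cv2.connectedComponentsWithStats(k.astype(np.uint8))
for i in range(1,num):
    if st[i,4]>60: q=P[lab==i]; print(st[i],q.mean(0).round(4),q.min(0).round(4),q.max(0).round(4))
print(env.get_state()["tcp_pos"],env.get_state()["joint_pos"])
E
sed -i 's/abs(S\[...,0\])<50/abs(S[...,0])<52/' m.py; python3 m.py
```

```text
clock: 14.97
tcp_pos: [0.5012, 0.33, 0.3963]
orientation: [0.0, 0.026, 1.0, -0.0]
wrist_force: [0.6, 0.2, -0.8]
finger_gap: 0.0556
grip_force: 0.0
[306 173  27  29 605] [0.4981 0.3307 0.2639] [0.4854 0.3166 0.2505] [0.5139 0.344  0.2673]
[ 21 319  38  30 344] [ 0.6703 -0.0281  0.2616] [ 0.6656 -0.0342  0.2404] [ 0.6775 -0.0244  0.28  ]
[425 364  12  35 154] [0.7793 0.4676 0.2616] [0.7691 0.4669 0.2401] [0.7893 0.4683 0.2799]
[0.50041313 0.32961975 0.39633999] [ 4.48865830e-01  3.95863253e-01  5.69315022e-01  1.74383332e+00
 -6.11942630e-04  5.01012748e-01]
[0.4998 0.3294 0.3966] [-0.6  0.3  0. ]
0 ['-', '-', '-5/4', '-5/23', '-6/54', '-5/35', '-5/33']
10 ['-', '-', '-', '-', '-9/12', '-9/25', '-']
20 ['-', '-', '-', '-', '-', '-9/11', '-']
30 ['-', '-', '-', '-', '-', '-', '-']
40 ['-', '-', '-', '-', '-', '-', '-']
50 ['-', '-', '-', '-', '-', '-', '-9/7']
60 ['-', '-', '-', '-', '-', '-', '-9/30']
70 ['-', '-', '-', '-', '-', '-', '-9/29']
80 ['-', '-', '-', '-', '-', '-8/13', '-9/6']
90 ['-', '-', '-', '-', '-', '-', '-']
100 ['-', '-', '-', '-', '-', '-', '-']
```

```bash
python3 -m jog '[0,0.003,-0.2,0,0,0,0.3, 0,0.003,-0.4,0,0,0,0.3, 0,0.003,-0.55,0,0,0,0.3, 0,0.003,-0.68,0,0,0,0.3, 0,0.003,-0.74,0,0,0,0.3, 0,0.003,-0.765,0,0,0,0.3, 0,0.003,-0.765,0,0,0,0.3, 0,0.003,-0.765,0,0,0,-1, 0,0.003,-0.765,0,0,0,-1, 0,0.003,-0.765,0,0,0,-1, 0,0.003,-0.765,0,0,0,-1]' 40
```

```text
clock: 15.98
tcp_pos: [0.5004, 0.3308, 0.2463]
orientation: [0.002, 0.026, 1.0, 0.001]
wrist_force: [-1.5, -1.5, 7.2]
finger_gap: 0.0284
grip_force: 40.1
```

```bash
python3 -m jog '[0,0,0.1,0,0,0,-1, 0,0,0.24,0,0,0,-1, 0,0,0.24,0,0,0,-1, 0.15,-0.01,0.24,0,0,0,-1, 0.3,-0.015,0.24,0,0,0,-1, 0.45,-0.022,0.24,0,0,0,-1, 0.6,-0.03,0.24,0,0,0,-1, 0.6,-0.03,0.24,0,0,0,-1, 0.6,-0.03,0.24,0,0,0,-1, 0.6,-0.03,0.24,0,0,0,-1]'
python3 - <<'E'
from h import *
p,d,c,M=shot("wrist"); save(p,"w7.png"); P=cloud(d,c,M); X,Y,Z=P[...,0],P[...,1],P[...,2]
k=(X>.56)&(X<.69)&(Y>.26)&(Y<.39)&(Z>.243)&(Z<.264); q=P[k]; print(len(q),np.percentile(q,[1,50,99],axis=0).round(4).tolist())
A=np.c_[q[:,:2],np.ones(len(q))]; print(np.linalg.lstsq(A,q[:,2],rcond=None)[0])
E
```

```text
clock: 16.82
tcp_pos: [0.6194, 0.3247, 0.2913]
orientation: [-0.001, 0.026, 1.0, -0.0]
wrist_force: [-0.3, -1.2, -1.2]
finger_gap: 0.0283
grip_force: 40.0
8310 [[0.575, 0.2824, 0.249], [0.6048, 0.3265, 0.2523], [0.6369, 0.3682, 0.2562]]
[ 0.01868776 -0.00035199  0.24110828]
```

View pics/w7.png

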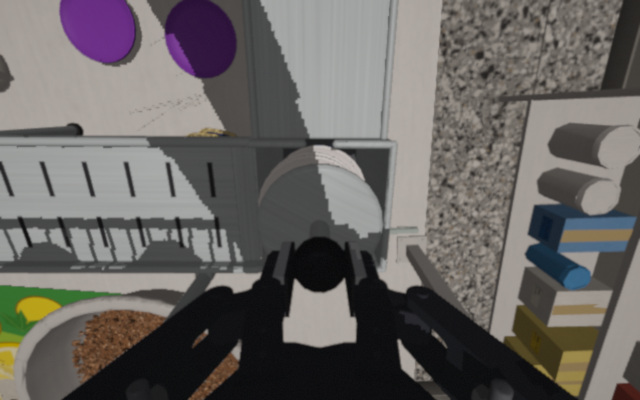

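The cover hangs level (slope 0.02) over the well, centred at (0.620, 0.325), with the saucer pile beneath it at (320,155). I lower it.

```bash
python3 -m jog '[0,0,-0.08,0,0,0,-1, 0,0,-0.15,0,0,0,-1, 0,0,-0.2,0,0,0,-1, 0,0,-0.23,0,0,0,-1, 0,0,-0.26,0,0,0,-1, 0,0,-0.28,0,0,0,-1, 0,0,-0.28,0,0,0,-1]'; python3 -m jog '[0,0,-0.02,0,0,0,-1, 0,0,-0.04,0,0,0,-1, 0,0,-0.06,0,0,0,-1, 0,0,-0.06,0,0,0,-1]'
```

```text
clock: 17.45
tcp_pos: [0.619, 0.325, 0.2364]
orientation: [-0.0, 0.026, 1.0, 0.0]
wrist_force: [0.1, 0.9, -1.4]
finger_gap: 0.0285
grip_force: 40.2
clock: 17.78
tcp_pos: [0.6197, 0.3249, 0.2236]
orientation: [-0.0, 0.026, 1.0, 0.0]
wrist_force: [-0.1, 1.1, -0.8]
finger_gap: 0.0283
grip_force: 40.1
```

```bash
python3 -m jog '[0,0,0,0,0,0,0, 0,0,0,0,0,0,0.2, 0,0,0,0,0,0,0.2, 0,0,0,0,0,0,0.2, 0,0,0.1,0,0,0,0.2, 0,0,0.25,0,0,0,0.2, 0,0,0.5,0,0,0,0.2, 0,0,0.75,0,0,0,0.2, -0.2,0,0.9,0,0,0,0.2, -0.4,0,0.9,0,0,0,0.2, -0.4,0,0.9,0,0,0,0.2, -0.4,0,0.9,0,0,0,0.2]'
python3 - <<'E'
from h import *
p,d,c,M=shot("wrist"); save(p,"w8.png"); P=cloud(d,c,M); X,Y,Z=P[...,0],P[...,1],P[...,2]
R=(X>.56)&(X<.69)&(Y>.268)&(Y<.378)
k=R&(p.max(2)<70)&(Z>.215)&(Z<.26); q=P[k]; print("knob",len(q),q.min(0).round(4),q.max(0).round(4),q.mean(0).round(4))
k=R&(Z>.172)&(Z<.189)&(p.max(2)>60); q=P[k]; print("cover top",len(q),np.percentile(q,[1,50,99],axis=0).round(4).tolist()); print(np.linalg.lstsq(np.c_[q[:,:2],np.ones(len(q))],q[:,2],rcond=None)[0])
E
```

```text
clock: 18.78
tcp_pos: [0.5372, 0.3252, 0.4082]
orientation: [0.002, 0.025, 1.0, 0.001]
wrist_force: [1.1, -0.2, 0.5]
finger_gap: 0.0512
grip_force: 0.0
knob 783 [0.56   0.2684 0.215 ] [0.6754 0.3767 0.244 ] [0.6261 0.3216 0.2312]
cover top 2670 [[0.5752, 0.2731, 0.1733], [0.6115, 0.3182, 0.1838], [0.668, 0.3685, 0.1862]]
[-0.02208254  0.0545239   0.17879771]
```

View pics/w8.png

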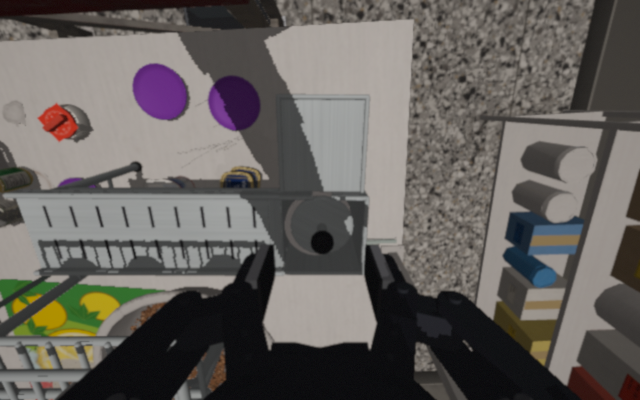

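The cover lies in the well at (320,225), with its knob at (321,241). One robust check of its tilt follows before I hand in.

```bash
python3 - <<'E'
from h import *
p,d,c,M=shot("wrist"); P=cloud(d,c,M); X,Y,Z=P[...,0],P[...,1],P[...,2]
k=(np.hypot(X-.62,Y-.325)<.043)&(Z>.170)&(Z<.197); q=P[k]
A=np.c_[q[:,:2]-[.62,.325],np.ones(len(q))]
for _ in range(4):
    f=np.linalg.lstsq(A,q[:,2],rcond=None)[0]; r=abs(A@f-q[:,2])<.002; A,q=A[r],q[r]
print(f,len(q))
k=(np.hypot(X-.62,Y-.325)<.03)&(Z>.232)&(Z<.25); q=P[k]; print("knob",len(q),q.min(0),q.max(0))
k=(np.hypot(X-.62,Y-.325)<.062)&(Z>.1785)&(Z<.1875); q=P[k]; print(np.percentile(q,[.5,99.5],axis=0).round(4).tolist())
E
```

```text
[0.00046507 0.00211384 0.18414154] 1992
knob 417 [0.60456206 0.3115173  0.23209602] [0.63224226 0.34058378 0.24382429]
[[0.5747, 0.27, 0.1792], [0.673, 0.3808, 0.187]]
```

Level to 0.002 rad, with the top at 0.184 m (underside about 0.176 m) and the knob at (0.618, 0.326), in the middle of the well.

```bash
python3 -c "
from workcell import env
print(env.hand_in())"
```

```text
the job is handed in; nothing more can be done
None
```

The job is handed in at about 19 s of the allowed 72 s: both saucers were slid into the well in order, and the cover lies level and centred on the pile with the robot clear. No verdict came back, and the mugs and jar were not re-measured.

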